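Sort turret-clock minute wheels by the feel of their bearings

ROBOT

A 6-joint arm with a two-finger parallel gripper is mounted at the origin on the work surface. World frame = base frame: x ahead of the robot, y to its left, z up, the work surface at z = 0. Lengths are in m, angles in rad, forces in N, time in s.
With the tool pointing down it reaches from about 0.425 to 0.95 m from the base axis. Payload 3.5 kg.
Tool frame: the origin (TCP) lies on the centre line of the jaws, within the pads' length; the fingertips stand 11 mm ahead of it and the grasp point (between the pads) lies 8 mm behind it; y points along the fingers, x is the direction in which the jaws open and shut, and the axes are right-handed (so a half turn about y gives the same grasp; the last joint's range is limited). The gripper opens to 85 mm and grips with 20 to 120 N. Pads are 22 mm wide; open, the fingers measure 114 mm over their backs; the gripper's body (76 mm by 85 mm) begins 54 mm behind the grasp point. The pads swing forward as they close: fully open they stand 13 mm farther back than shut.
Start: joints at [0.98, 0.286, 1.577, -0, 1.279, -0.15], TCP at [0.288, 0.61, 0.242] pointing down, gripper open.
Joint ranges: [-2.77, 2.77], [-0.9, 2.22], [0.21, 2.48], [-1.53, 4.67], [0.24, 2.81], [-2.84, 2.84]. Speed limits (rad/s): [2.79, 2.79, 3.14, 3.14, 3.14, 3.14].

INTERFACE

Orientations are given as a unit quaternion [x, y, z, w].
In Python, from plant import get_state, read_camera, sign_off gives the robot as it stands.
- The arm moves only by the shell command python3 -m inch 'ROWS' [FORCE]. ROWS is JSON, a list of rows, each an object of numbers: "ax", "ay", "az": the turn, a rotation vector about the tool's x, y, z in rad; "x", "y", "z": the shift along the tool's x, y, z in mm; "hand": the closure, from -1 (fully open) to 1 (shut). In form: [{"ax": .., "ay": .., "az": .., "x": .., "y": .., "z": .., "hand": ..}, ...]. A call has 1 to 5 rows; each row shifts and turns the commanded pose from where the row before left it, along the tool's axes as they then stand; what a row does not reach is not made up. A row lasts 1/12 s, in which the tool goes at most 41.7 mm and 7.16 degrees, less where a joint would pass 70% of its speed; a pose out of reach is approached as far as the arm can. A call with a gripper value outside its range is refused whole. The fingers move at their own pace and stop on an object; FORCE is the grip in N (left out, the last holds). Time passes only in rows, so rows that do not move let the fingers close. It gives the time, the measured TCP pose, the force and the opening at its end, in the units of the state.
- get_state(): the state, without advancing time (a new reading comes with each control period).
- read_camera(name): name is "scene" or "top" or "wrist"; returns a dict with "img" (400x640x3 uint8, red, green, blue), "fov_y" (degrees; the focal length in pixels is half the picture's height over the tangent of half this angle, whatever the lens; pixels are square), "cx", "cy" (the principal point, pixels), "T" (4x4, takes a point from camera to world coordinates); the wrist camera has in their place "T_tool_cam" (4x4, takes a point from camera to tool coordinates, whose origin is the TCP and whose axes are the tool frame's). Camera axes: x right, y down, z forward; pixel columns grow to the right and rows downward; lengths in m; the calibration is good to about 2 mm. A picture is of the moment at which its call begins: read the wrist's pose just before it. There is no depth.
- sign_off(): hands the job in, once; it reports no verdict.
The state is a dict: "time": time; "qpos": joint angles; "dq": joint speeds; "joint_efforts": joint torques, N m; "eef_pos": TCP position; "tcp_rot": TCP orientation; "contact_force": force on the tool from outside, world axes, zero at the start; "wrist_torque": the same for the moment, N m; "opening": opening from 0.0 (shut) to 1.0 (fully open).
Only numpy, scipy, OpenCV 4.12 (cv2) and the standard library are available. Lean on these libraries where they do the work, as an engineer would, in place of code of your own. Each camera call takes 0.05 s, during which the arm holds its last target. There are 200 camera calls.

TASK

Three minute wheels on their bridges stand in the oak block: take each by its pinion, turn it on about a quarter turn by hand and feel whether its bearing runs free or drags. Stand every one that drags upright in the walnut box for overhaul, setting it down gently, and leave those that run free in their nests. Leave the other things on the bench where they are.

Things in the scene. Friction and masses are not known exactly. Their poses are not given: they have to be found in the camera images.
- pinion_1 (a point): Wheel unit 1, grip point: on the turning axis, in the upright steel pinion (18 mm diameter, 40 mm tall), 24 mm above the top face of the brass wheel and 16 mm below the pinion's top. 44 mm above the underside of the unit's foot. The three units look alike.
- bridge_1: Wheel unit 1 as a whole (loose, 0.28 to 0.47 kg): a rectangular brass foot 46 x 64 x 8 mm (long side along its y) carrying a round bearing boss (45 mm diameter, to 15 mm height) on which the wheel and pinion turn; 64 mm tall in all. Origin: centre of the foot's underside, on the turning axis; z up. It stands flat on any level surface.
- wheel_1: Brass toothed wheel of unit 1, 60 mm diameter, 5 mm thick, its faces 15 and 20 mm above the foot's underside, made in one with the steel pinion above it. Origin: centre of the foot's underside; it turns about z.
- turn_1 (a joint): Angle of wheel 1 against its foot (rad, grows anticlockwise from above, any number of turns); between -0.2 and 0.2 at the start. Its bearing is either free (under 0.01 N m) or drags at 0.1 to 0.18 N m, the same either way round; this cannot be seen, only felt. A wheel stays at the angle where it is let go.
- pinion_2 (a point): Wheel unit 2, grip point: on the turning axis, in the upright steel pinion (18 mm diameter, 40 mm tall), 24 mm above the top face of the brass wheel and 16 mm below the pinion's top. 44 mm above the underside of the unit's foot. The three units look alike.
- bridge_2: Wheel unit 2 as a whole (loose, 0.28 to 0.47 kg): a rectangular brass foot 46 x 64 x 8 mm (long side along its y) carrying a round bearing boss (45 mm diameter, to 15 mm height) on which the wheel and pinion turn; 64 mm tall in all. Origin: centre of the foot's underside, on the turning axis; z up. It stands flat on any level surface.
- wheel_2: Brass toothed wheel of unit 2, 60 mm diameter, 5 mm thick, its faces 15 and 20 mm above the foot's underside, made in one with the steel pinion above it. Origin: centre of the foot's underside; it turns about z.
- turn_2 (a joint): Angle of wheel 2 against its foot (rad, grows anticlockwise from above, any number of turns); between -0.2 and 0.2 at the start. Its bearing is either free (under 0.01 N m) or drags at 0.1 to 0.18 N m, the same either way round; this cannot be seen, only felt. A wheel stays at the angle where it is let go.
- pinion_3 (a point): Wheel unit 3, grip point: on the turning axis, in the upright steel pinion (18 mm diameter, 40 mm tall), 24 mm above the top face of the brass wheel and 16 mm below the pinion's top. 44 mm above the underside of the unit's foot. The three units look alike.
- bridge_3: Wheel unit 3 as a whole (loose, 0.28 to 0.47 kg): a rectangular brass foot 46 x 64 x 8 mm (long side along its y) carrying a round bearing boss (45 mm diameter, to 15 mm height) on which the wheel and pinion turn; 64 mm tall in all. Origin: centre of the foot's underside, on the turning axis; z up. It stands flat on any level surface.
- wheel_3: Brass toothed wheel of unit 3, 60 mm diameter, 5 mm thick, its faces 15 and 20 mm above the foot's underside, made in one with the steel pinion above it. Origin: centre of the foot's underside; it turns about z.
- turn_3 (a joint): Angle of wheel 3 against its foot (rad, grows anticlockwise from above, any number of turns); between -0.2 and 0.2 at the start. Its bearing is either free (under 0.01 N m) or drags at 0.1 to 0.18 N m, the same either way round; this cannot be seen, only felt. A wheel stays at the angle where it is let go.
- stand: Fixed light-oak block, 80 (x) x 306 (y) x 24 mm high, origin at the centre of its underside. In its top are three rectangular nests 6 mm deep, 98 mm apart along its y (the middle one at its centre), in which the feet of the wheel units stand with 1.5 mm play all round: the foot cannot turn there, and lifts straight up and out.
- box: Fixed open walnut box, outside 130 (x) x 210 (y) x 30 mm high, walls and floor about 6 mm, empty at the start. Origin: centre of its underside. It has room for all the units that drag, side by side along its y, standing on the floor.
- pin_vise: Bystander: slim steel pin vise, 113 mm long along its x (from 50 mm behind to 63 mm ahead of its origin), 10 mm thick, lying loose on the bench; origin on its underside.
- loupe: Bystander: faceted glass paperweight loupe, 62 mm wide, 30 mm high, loose on the bench; origin at the centre of its underside.
- vise: Bystander: cast-iron bench vise fixed at the end of the bench, holding a brass centre wheel 121 mm above the bench; 100 mm wide, reaching 95 mm towards its -x (its screw handle). Origin: centre of its underside.
Not all that is in view belongs to the job. Several things have the shape of the box; the one meant has the colours described above. Leave any green look-alike of the bridge_2 alone.

How it is judged:
On the way:
1. each of the three wheels has been turned on and stands at least 0.9 rad from zero, either way ((value of joint turn_1 above 0.9 rad or value of joint turn_1 below -0.9 rad) and (value of joint turn_2 above 0.9 rad or value of joint turn_2 below -0.9 rad) and (value of joint turn_3 above 0.9 rad or value of joint turn_3 below -0.9 rad)), for 0.1 s.
At the end, for the whole second after the job is handed in: Every unit whose bearing drags (inside it something bears on the wheel with more than 1.5 N) stands upright (within 0.08 rad) and at rest on the floor of the walnut box, its axis inside the walls; every unit that runs free stands upright and at rest in its nest, within 8 mm of where it was (((contact force between wheel_1 and anything else above 1.5 N and (x of pinion_1 in the frame of box between -0.062 and 0.062 m and y of pinion_1 in the frame of box between -0.1 and 0.1 m and z of pinion_1 in the frame of box between 0.04 and 0.054 m) and angle between bridge_1's own z axis and vertical below 0.08 rad and linear speed of bridge_1 below 0.02 m/s) or (contact force between wheel_1 and anything else below 1.5 N and distance of pinion_1 from where it was at the start of the episode below 0.008 m and angle between bridge_1's own z axis and vertical below 0.08 rad and linear speed of bridge_1 below 0.02 m/s)) and ((contact force between wheel_2 and anything else above 1.5 N and (x of pinion_2 in the frame of box between -0.062 and 0.062 m and y of pinion_2 in the frame of box between -0.1 and 0.1 m and z of pinion_2 in the frame of box between 0.04 and 0.054 m) and angle between bridge_2's own z axis and vertical below 0.08 rad and linear speed of bridge_2 below 0.02 m/s) or (contact force between wheel_2 and anything else below 1.5 N and distance of pinion_2 from where it was at the start of the episode below 0.008 m and angle between bridge_2's own z axis and vertical below 0.08 rad and linear speed of bridge_2 below 0.02 m/s)) and ((contact force between wheel_3 and anything else above 1.5 N and (x of pinion_3 in the frame of box between -0.062 and 0.062 m and y of pinion_3 in the frame of box between -0.1 and 0.1 m and z of pinion_3 in the frame of box between 0.04 and 0.054 m) and angle between bridge_3's own z axis and vertical below 0.08 rad and linear speed of bridge_3 below 0.02 m/s) or (contact force between wheel_3 and anything else below 1.5 N and distance of pinion_3 from where it was at the start of the episode below 0.008 m and angle between bridge_3's own z axis and vertical below 0.08 rad and linear speed of bridge_3 below 0.02 m/s))); the robot touches nothing.
It fails at once if a wheel unit pressed down, dropped or knocked against the oak block or the walnut box with more than 45 N (contact force between any of bridge_1, bridge_2, bridge_3 and box above 45 N or contact force between any of bridge_1, bridge_2, bridge_3 and stand above 45 N).
It fails at once if a wheel unit dropped (moving faster than 0.3 m/s while no finger touches it: a fall of more than about 5 mm) ((linear speed of bridge_1 above 0.3 m/s and contact force between the fingers and bridge_1 below 0.2 N) or (linear speed of bridge_2 above 0.3 m/s and contact force between the fingers and bridge_2 below 0.2 N) or (linear speed of bridge_3 above 0.3 m/s and contact force between the fingers and bridge_3 below 0.2 N)).
It fails at once if the pin vise moved more than 15 mm (distance of pin_vise from where it was at the start of the episode above 0.015 m).
It fails at once if the loupe moved more than 15 mm (distance of loupe from where it was at the start of the episode above 0.015 m).
It also fails if it takes over 72 s, if anything falls off the work surface, if the arm or the gripper's body presses on something with over 40 N, if the wrist force passes 120 N, or if a joint passes its speed limit or range.

## Working session

There is one attempt and no reset: what is moved stays moved. The work goes in short steps, Python scripts to look and compute and a shell command to move; the robot and the scene stay as the last step left them, time stands still between calls to the robot, and variables do not carry over. Pictures are saved under pics/ and viewed, about 8 in all and at most 12, crops included, and the job is handed in when it is done.

```bash
mkdir -p pics; ls
python3 - <<'E'
from plant import get_state, read_camera
import cv2,numpy as np
s=get_state();print(s)
for n in("top","scene","wrist"):
    c=read_camera(n);cv2.imwrite(f"pics/{n}0.png",c["img"][:,:,::-1])
    print(n,{k:(np.round(v,4).tolist() if k!="img" else v.shape) for k,v in c.items()})
E
```

```text
pics
{'time': 0.0, 'qpos': array([ 9.80004055e-01,  2.87150486e-01,  1.57817318e+00,  1.26601967e-05,
        1.27859243e+00, -1.50023954e-01]), 'dq': array([ 0.00049651,  0.00040758, -0.0011388 , -0.00091224, -0.00152257,
       -0.00062537]), 'joint_efforts': array([ 2.19446069e-04, -4.05998719e+01, -2.92616343e+01, -1.56220462e-04,
        5.93859804e-03,  5.33578216e-06]), 'eef_pos': array([0.28760996, 0.60996617, 0.24095933]), 'tcp_rot': array([ 0.59753659,  0.37784971, -0.37935663, -0.59688204]), 'contact_force': array([-0.62842093,  0.93247189,  0.29786378]), 'wrist_torque': array([-0.04331429, -0.01231563,  0.02228817]), 'opening': 0.9999638432245375}
top {'img': (400, 640, 3), 'fov_y': 48.6325, 'cx': 324.8691, 'cy': 198.8476, 'T': [[-0.0136, -0.9882, 0.1527, 0.3882], [-0.9998, 0.0113, -0.0161, 0.0434], [0.0142, -0.1528, -0.9881, 1.2598], [0.0, 0.0, 0.0, 1.0]]}
scene {'img': (400, 640, 3), 'fov_y': 50.7081, 'cx': 321.6031, 'cy': 206.0314, 'T': [[-0.4188, 0.4718, -0.7759, 1.4344], [0.908, 0.2057, -0.365, 0.4619], [-0.0126, -0.8574, -0.5145, 0.6794], [0.0, 0.0, 0.0, 1.0]]}
wrist {'img': (400, 640, 3), 'fov_y': 69.2158, 'cx': 322.7735, 'cy': 196.4559, 'T_tool_cam': [[1.0, 0.0011, -0.0006, 0.0002], [0.0009, -0.2813, 0.9596, -0.1313], [0.0008, -0.9596, -0.2813, 0.0713], [0.0, 0.0, 0.0, 1.0]]}
```

View pics/top0.png

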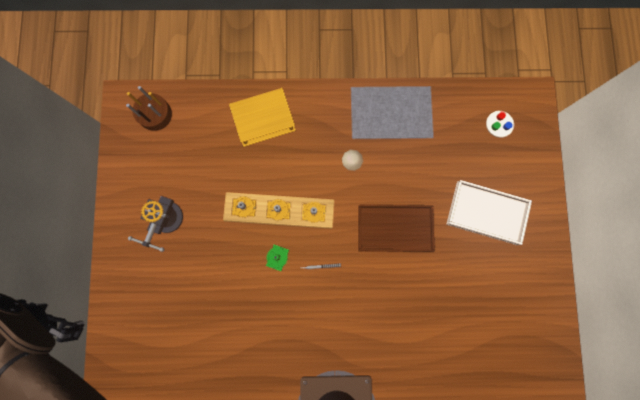

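View pics/scene0.png

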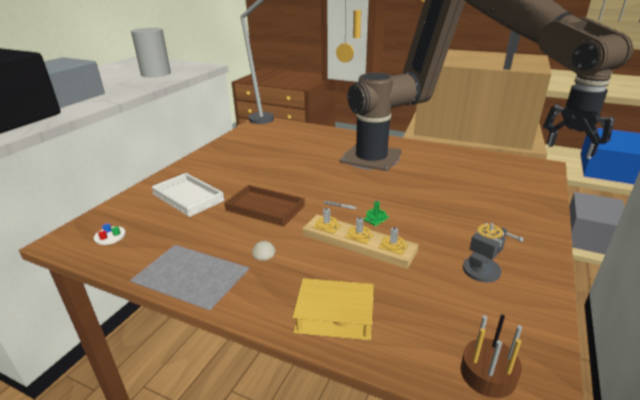

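The top view shows the oak block at columns 223-334, row about 210, with its three units near (243,208), (278,210) and (314,212). The walnut box is at (396,228), the pin vise at (321,267), the green look-alike at (277,258), the loupe at (352,160) and the vise at (155,215). The scene view agrees with this.

```bash
cat > h.py <<'E'
import numpy as np,cv2
from plant import get_state, read_camera
from scipy.spatial.transform import Rotation as R
def pose():
    s=get_state();T=np.eye(4);T[:3,:3]=R.from_quat(s["tcp_rot"]).as_matrix();T[:3,3]=s["eef_pos"];return T
def cam(n):
    P=pose();c=read_camera(n)
    c["W"]=P@c["T_tool_cam"] if n=="wrist" else c["T"]
    c["f"]=200/np.tan(np.radians(c["fov_y"]/2));return c
def ray(c,u,v,z):
    d=c["W"][:3,:3]@np.array([(u-c["cx"])/c["f"],(v-c["cy"])/c["f"],1]);o=c["W"][:3,3]
    return o+d*(z-o[2])/d[2]
def proj(c,p):
    q=np.linalg.inv(c["W"])@np.r_[p,1];return q[:2]/q[2]*c["f"]+[c["cx"],c["cy"]]
E
python3 - <<'E'
from h import *
c=cam("top");np.set_printoptions(precision=4,suppress=True)
hsv=cv2.cvtColor(c["img"],cv2.COLOR_RGB2HSV)
for p in [(230,200),(296,222),(396,228),(380,280),(355,215)]: print(p,hsv[p[1],p[0]])
def rect(m,z,n):
    k,_=cv2.findContours(m,0,2);k=max(k,key=cv2.contourArea)
    b=cv2.boxPoints(cv2.minAreaRect(k));w=np.array([ray(c,*q,z) for q in b])
    e1=w[1]-w[0];e2=w[2]-w[1];print(n,w.mean(0),np.linalg.norm(e1),np.linalg.norm(e2),e1[:2],e2[:2],b.tolist())
roi=np.zeros((400,640),np.uint8);roi[180:240,215:345]=255
m=cv2.inRange(hsv,(8,40,150),(35,200,255))&roi;rect(m,.024,"stand")
roi[:]=0;roi[190:265,345:445]=255
m=((hsv[...,2]<95)*255).astype(np.uint8)&roi;rect(m,.03,"box")
print("pinvise",ray(c,303,268,.005),ray(c,341,266,.005),"green",ray(c,277,258,.05),"loupe",ray(c,352,160,.02),"vise",ray(c,155,212,.12),ray(c,131,237,.1),ray(c,163,249,.1))
P=pose();print(P)
E
```

```text
(230, 200) [ 19 137 230]
(296, 222) [ 18 140 219]
(396, 228) [ 11 179 107]
(380, 280) [ 13 185 142]
(355, 215) [ 13 181 158]
stand [0.5512 0.1509 0.024 ] 0.3658726588566067 0.16757010167189457 [-0.0039 -0.3659] [-0.1675  0.0034] [[215.0, 180.0], [344.0, 180.0], [344.0, 239.0], [215.0, 239.0]]
box [ 0.5535 -0.1723  0.03  ] 0.009902773760231905 0.2000954918278513 [ 0.0099 -0.0007] [-0.0108 -0.1998] [[359.0000305175781, 207.00001525878906], [359.1473693847656, 203.51329040527344], [430.1473693847656, 206.51329040527344], [430.0000305175781, 210.00001525878906]]
pinvise [0.3869 0.0869 0.005 ] [ 0.391  -0.0197  0.005 ] green [0.4147 0.1555 0.05  ] loupe [ 0.6919 -0.0563  0.02  ] vise [0.535  0.4636 0.12  ] [0.4728 0.5301 0.1   ] [0.4406 0.446  0.1   ]
[[ 0.4267 -0.0009 -0.9044  0.2877]
 [ 0.9044 -0.0013  0.4267  0.6101]
 [-0.0016 -1.      0.0003  0.2414]
 [ 0.      0.      0.      1.    ]]
```

Run:
```python
from h import *
c=cam("top");np.set_printoptions(precision=4,suppress=True)
hsv=cv2.cvtColor(c["img"],cv2.COLOR_RGB2HSV).astype(int)
def rect(m,z,n):
    k,_=cv2.findContours(m,0,2);k=max(k,key=cv2.contourArea)
    b=cv2.boxPoints(cv2.minAreaRect(k));w=np.array([ray(c,*q,z) for q in b])
    e1=w[1]-w[0];e2=w[2]-w[1];print(n,w.mean(0),np.linalg.norm(e1),np.linalg.norm(e2),e1[:2],e2[:2])
def roi(a,b,d,e,m):
    r=np.zeros((400,640),np.uint8);r[a:b,d:e]=255;return r&(m*255).astype(np.uint8)
rect(roi(180,240,215,345,hsv[...,2]>195),.024,"stand")
rect(cv2.morphologyEx(roi(195,262,350,442,hsv[...,2]<118),cv2.MORPH_CLOSE,np.ones((7,7))),.03,"box")
for t in [(359,206),(433,206),(433,251),(359,251)]:print(ray(c,*t,.03))
for t in [(225,193),(334,200),(333,228),(223,219)]:print(ray(c,*t,.024))
v=cv2.resize(c["img"][175:275,210:450],None,fx=3.2,fy=3.2,interpolation=2);cv2.imwrite("pics/crop1.png",v[:,:,::-1])
```

```text
stand [0.551  0.1537 0.024 ] 0.07908590650893109 0.30802897877446295 [ 0.079  -0.0039] [-0.0257 -0.307 ]
box [ 0.4928 -0.174   0.03  ] 0.2142510050959268 0.13156979960513657 [-0.0025 -0.2142] [-0.1314  0.0068]
[ 0.5568 -0.0722  0.03  ]
[ 0.5544 -0.2807  0.03  ]
[ 0.4286 -0.2743  0.03  ]
[ 0.4313 -0.069   0.03  ]
[0.5991 0.3049 0.024 ]
[ 0.5756 -0.0025  0.024 ]
[0.4964 0.0017 0.024 ]
[0.5254 0.309  0.024 ]
```

View pics/crop1.png

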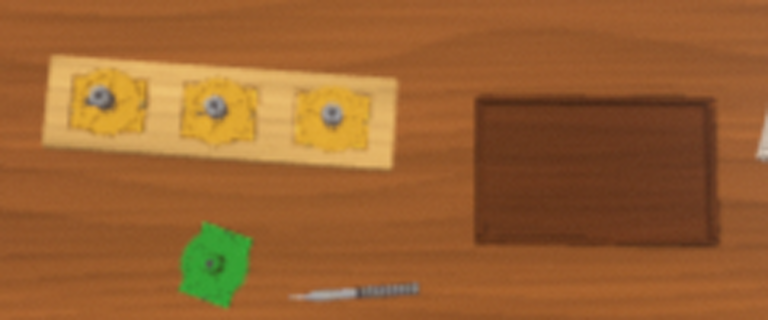

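The stand measures 79 x 308 mm against a nominal 80 x 306, centre (0.551, 0.154), yaw -0.084. The box measures 131 x 214 mm, centre about (0.493, -0.174), yaw about 0. I'll go above the middle unit for a close look.

```bash
R='' 
python3 -m inch '[{"x":-20,"z":-28.8,"hand":-1},{"x":-20,"z":-28.8,"hand":-1},{"x":-20,"z":-28.8,"hand":-1},{"x":-20,"z":-28.8,"hand":-1},{"x":-20,"z":-28.8,"hand":-1}]' 60
python3 -m inch '[{"x":-20,"z":-28.8,"hand":-1},{"x":-20,"z":-28.8,"hand":-1},{"x":-20,"z":-28.8,"hand":-1},{"x":-20,"z":-28.8,"hand":-1},{"x":-20,"z":-28.8,"hand":-1}]'
python3 -m inch '[{"x":-20,"z":-28.8,"hand":-1},{"x":-20,"z":-28.8,"hand":-1},{"x":-20,"z":-28.8,"hand":-1},{"x":-20,"z":-28.8,"hand":-1},{"x":-20,"z":-28.8,"hand":-1}]'
python3 -m inch '[{"ay":-0.09,"y":13,"hand":-1},{"ay":-0.09,"y":13,"hand":-1},{"ay":-0.09,"y":13,"hand":-1},{"hand":-1},{"hand":-1}]'
python3 - <<'E'
from h import *
c=cam("wrist");cv2.imwrite("pics/w1.png",c["img"][:,:,::-1])
print(pose(),get_state()["qpos"])
for p in [(.559,.251,.082),(.551,.154,.082),(.543,.056,.082)]:print(proj(c,p))
E
```

```text
[[ 4.26649812e-01 -4.02434553e-04 -9.04416816e-01  2.87868879e-01]
 [ 9.04416577e-01 -6.61780318e-04  4.26649994e-01  6.10315379e-01]
 [-7.70223948e-04 -9.99999700e-01  8.16200325e-05  2.41858541e-01]
 [ 0.00000000e+00  0.00000000e+00  0.00000000e+00  1.00000000e+00]] [ 9.79989928e-01  2.86628062e-01  1.57715635e+00 -3.59369403e-05
  1.27858201e+00 -1.50010587e-01]
[175.42596909 456.09656075]
[116.14225629 472.5322824 ]
[ 59.00875034 488.41595269]validation failed for argument at $[0]...
validation failed for argument at $[0]...
validation failed for argument at $[0]...
validation failed for argument at $[0]...
```

View pics/w1.png

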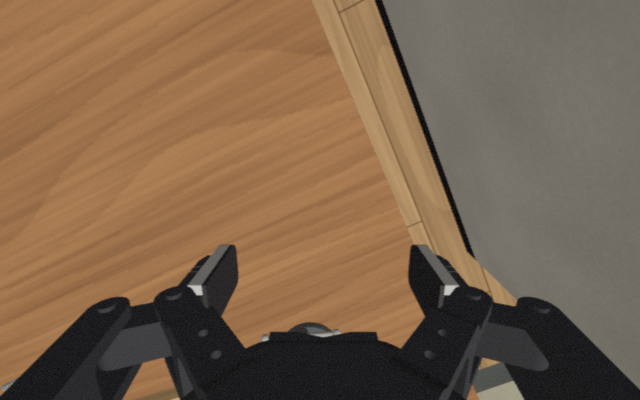

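The move was refused, so the picture shows only the floor and bench edge from the start pose. I suspect every key must be given, so I'll test that with one row.

```bash
python3 -m inch '[{"ax":0,"ay":0,"az":0,"x":-20,"y":0,"z":-28.8,"hand":-1}]' 60
```

```text
time: 0.38
eef_pos: [0.3032, 0.5828, 0.242]
tcp_rot: [-0.595, -0.38, 0.38, 0.597]
contact_force: [1.2, -1.0, -0.3]
opening: 1.001
```

```bash
python3 -m inch '[{"ax":0,"ay":0,"az":0,"x":-20,"y":0,"z":-28.8,"hand":-1},{"ax":0,"ay":0,"az":0,"x":-20,"y":0,"z":-28.8,"hand":-1},{"ax":0,"ay":0,"az":0,"x":-20,"y":0,"z":-28.8,"hand":-1},{"ax":0,"ay":0,"az":0,"x":-20,"y":0,"z":-28.8,"hand":-1},{"ax":0,"ay":0,"az":0,"x":-20,"y":0,"z":-28.8,"hand":-1}]'
python3 -m inch '[{"ax":0,"ay":0,"az":0,"x":-20,"y":0,"z":-28.8,"hand":-1},{"ax":0,"ay":0,"az":0,"x":-20,"y":0,"z":-28.8,"hand":-1},{"ax":0,"ay":0,"az":0,"x":-20,"y":0,"z":-28.8,"hand":-1},{"ax":0,"ay":0,"az":0,"x":-20,"y":0,"z":-28.8,"hand":-1},{"ax":0,"ay":0,"az":0,"x":-20,"y":0,"z":-28.8,"hand":-1}]'
python3 -m inch '[{"ax":0,"ay":0,"az":0,"x":-20,"y":0,"z":-28.8,"hand":-1},{"ax":0,"ay":0,"az":0,"x":-20,"y":0,"z":-28.8,"hand":-1},{"ax":0,"ay":0,"az":0,"x":-20,"y":0,"z":-28.8,"hand":-1},{"ax":0,"ay":0,"az":0,"x":-20,"y":0,"z":-28.8,"hand":-1},{"ax":0,"ay":-0.09,"az":0,"x":0,"y":13,"z":0,"hand":-1}]'
python3 -m inch '[{"ax":0,"ay":-0.09,"az":0,"x":0,"y":13,"z":0,"hand":-1},{"ax":0,"ay":-0.09,"az":0,"x":0,"y":13,"z":0,"hand":-1},{"ax":0,"ay":0,"az":0,"x":0,"y":0,"z":0,"hand":-1},{"ax":0,"ay":0,"az":0,"x":0,"y":0,"z":0,"hand":-1}]'
python3 - <<'E'
from h import *
c=cam("wrist");cv2.imwrite("pics/w2.png",c["img"][:,:,::-1])
print(pose(),get_state()["qpos"])
for p in [(.559,.251,.082),(.551,.154,.082),(.543,.056,.082)]:print(proj(c,p))
E
```

```text
time: 0.8
eef_pos: [0.3935, 0.4267, 0.2424]
tcp_rot: [0.597, 0.379, -0.379, -0.597]
contact_force: [0.9, 0.3, -0.1]
opening: 1.0
time: 1.22
eef_pos: [0.4811, 0.2748, 0.2425]
tcp_rot: [0.597, 0.379, -0.378, -0.597]
contact_force: [0.8, 0.1, -0.4]
opening: 0.999
time: 1.63
eef_pos: [0.555, 0.1501, 0.2325]
tcp_rot: [0.582, 0.406, -0.402, -0.578]
contact_force: [0.4, 1.1, 0.5]
opening: 0.998
time: 1.97
eef_pos: [0.5501, 0.1547, 0.2026]
tcp_rot: [-0.541, -0.454, 0.455, 0.542]
contact_force: [0.5, 0.2, 0.4]
opening: 1.003
[[ 1.71972458e-01  1.04776577e-04 -9.85101752e-01  5.50738780e-01]
 [ 9.85101756e-01  4.59241481e-05  1.71972464e-01  1.54933794e-01]
 [ 6.32586449e-05 -9.99999993e-01 -9.53179014e-05  2.03675770e-01]
 [ 0.00000000e+00  0.00000000e+00  0.00000000e+00  1.00000000e+00]] [ 9.69273304e-02  9.63382231e-02  1.86936906e+00  3.85365063e-05
  1.17577665e+00 -1.30105221e+00]
[430.52371242 185.72626206]
[322.287594   195.08553909]
[215.10326317 204.44073919]
```

View pics/w2.png

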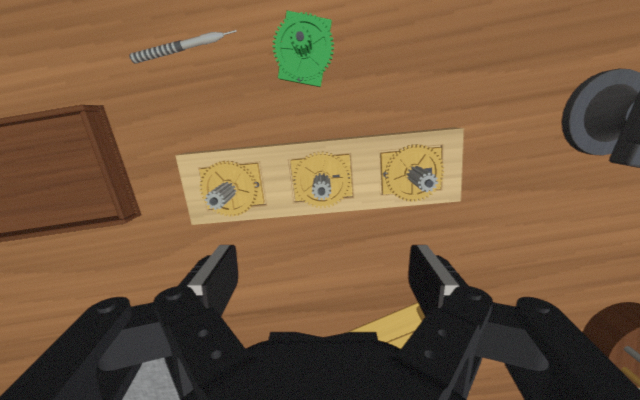

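The wrist view shows pinion tops near (428,184), (322,190) and (215,202), within a few pixels of the predictions. I'll refine these numerically.

Run:
```python
from h import *
np.set_printoptions(precision=4,suppress=True)
c=cam("wrist")
g=[]
v=c["img"][125:235,170:470]
cv2.imwrite("pics/crop2.png",cv2.resize(v,None,fx=2.6,fy=2.6,interpolation=2)[:,:,::-1])
hsv=cv2.cvtColor(c["img"],cv2.COLOR_RGB2HSV)
m=(hsv[...,1]<70).astype(np.uint8)
for u,vv in[(428,184),(322,190),(215,202)]:
    r=np.zeros_like(m);r[vv-30:vv+16,u-22:u+30]=1;mm=r&m
    n,l,st,ce=cv2.connectedComponentsWithStats(mm);k=1+st[1:,4].argmax();print(st[k],ce[k])
y=((hsv[...,2]>150)&(hsv[...,1]<200)).astype(np.uint8);y[:120]=0;y[235:]=0;y[:,:165]=0;y[:,475:]=0
# oak block incl. units: min area rect
a=cv2.inRange(c["img"],(190,140,80),(255,225,185));a[:120]=0;a[232:]=0;a[:,:165]=0;a[:,475:]=0
k,_=cv2.findContours(a,0,2);k=max(k,key=cv2.contourArea);ap=cv2.approxPolyDP(cv2.convexHull(k),8,True)[:,0];print(ap.tolist())
w=np.array([ray(c,*q,.024) for q in ap]);print(w,w.mean(0))
```

```text
[407 165  30  26 510] [422.0882 177.1373]
[312 173  19  26 369] [320.8862 185.5772]
[205 181  31  28 505] [219.8218 194.301 ]
[[461, 133], [458, 199], [192, 222], [176, 157]]
[[ 0.5266  0.3064  0.024 ]
 [ 0.5991  0.3002  0.024 ]
 [ 0.5747 -0.0017  0.024 ]
 [ 0.4997  0.0034  0.024 ]] [0.55   0.1521 0.024 ]
```

View pics/crop2.png

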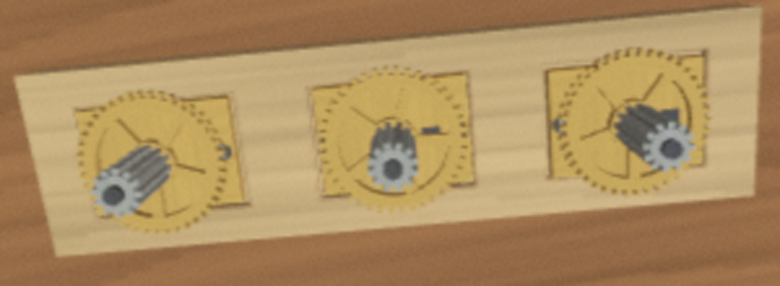

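The crop shows pinion tops at crop pixels (672,147), (392,167), (115,194) and wheel centres at about (633,120), (392,138), (152,160).

Run:
```python
from h import *
np.set_printoptions(precision=4,suppress=True)
c=cam("wrist")
for a,b in [((672,147),(633,120)),((392,167),(392,138)),((115,194),(152,160))]:
    print(ray(c,a[0]/2.6+170,a[1]/2.6+125,.082),ray(c,b[0]/2.6+170,b[1]/2.6+125,.038))
c=cam("top")
for p in [(241.2,205.3),(277.2,207.8),(313.8,210.6)]: print(ray(c,*p,.082))
```

```text
[0.5566 0.2504 0.082 ] [0.5559 0.2502 0.038 ]
[0.5472 0.1539 0.082 ] [0.5468 0.1536 0.038 ]
[0.5402 0.0561 0.082 ] [0.5391 0.0557 0.038 ]
[0.5553 0.2487 0.082 ]
[0.5474 0.1524 0.082 ]
[0.5387 0.0544 0.082 ]
```

Both views agree within about 2 mm, with spacings of 97-98 mm. I'll descend on the middle unit (0.5477, 0.1533) and grip it at TCP z of about 0.057.

```bash
python3 -m inch '[{"ax":0,"ay":0,"az":0,"x":-2.1,"y":30,"z":2.7,"hand":-1},{"ax":0,"ay":0,"az":0,"x":0,"y":30,"z":0,"hand":-0.5},{"ax":0,"ay":0,"az":0,"x":0,"y":30,"z":0,"hand":-0.3},{"ax":0,"ay":0,"az":0,"x":0,"y":30,"z":0,"hand":-0.3},{"ax":0,"ay":0,"az":0,"x":0,"y":26,"z":0,"hand":-0.3}]' 60
python3 -m inch '[{"ax":0,"ay":0,"az":0,"x":0,"y":0,"z":0,"hand":-0.3},{"ax":0,"ay":0,"az":0,"x":0,"y":0,"z":0,"hand":-0.3}]'
python3 - <<'E'
from h import *
c=cam("wrist");cv2.imwrite("pics/w3.png",c["img"][100:,120:520][:,:,::-1])
s=get_state();print(s["eef_pos"],s["opening"],s["contact_force"],s["wrist_torque"]);print(proj(c,(.5477,.1533,.082))-[120,100])
E
```

```text
time: 2.58
eef_pos: [0.5477, 0.1535, 0.0565]
tcp_rot: [0.541, 0.456, -0.455, -0.541]
contact_force: [0.0, -0.2, 0.1]
opening: 0.653
time: 2.75
eef_pos: [0.547, 0.1533, 0.0567]
tcp_rot: [-0.54, -0.455, 0.456, 0.541]
contact_force: [-0.3, -0.4, 0.9]
opening: 0.652
[0.54860786 0.15347482 0.05866162] 0.655811348770586 [ 0.1717596  -0.40365368  0.85665895] [-0.00025789  0.01084333 -0.04304372]
[202.75874539 189.64888377]
```

View pics/w3.png

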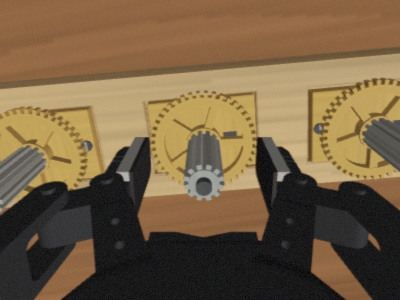

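The view shows the pinion top at (204,185), centred between the pads, against a prediction of (203,190). I'll close, then turn clockwise and log the torque.

```bash
cat > st.py <<'E'
from h import *
s=get_state();x=pose()[:3,0]
print("F",np.round(s["contact_force"],2),"M",np.round(s["wrist_torque"],3),"q6 %.3f eff6 %.3f yaw %.3f op %.3f"%(s["qpos"][5],s["joint_efforts"][5],np.arctan2(x[1],x[0]),s["opening"]),np.round(s["eef_pos"],4))
E
python3 -m inch '[{"ax":0,"ay":0,"az":0,"x":0,"y":0,"z":1,"hand":1},{"ax":0,"ay":0,"az":0,"x":0,"y":0,"z":0,"hand":1},{"ax":0,"ay":0,"az":0,"x":0,"y":0,"z":0,"hand":1},{"ax":0,"ay":0,"az":0,"x":0,"y":0,"z":0,"hand":1},{"ax":0,"ay":0,"az":0,"x":0,"y":0,"z":0,"hand":1}]' 60; python3 st.py
python3 -m inch '[{"ax":0,"ay":0,"az":0,"x":0,"y":0,"z":0,"hand":1},{"ax":0,"ay":0,"az":0,"x":0,"y":0,"z":0,"hand":1}]'; python3 st.py
python3 -m inch '[{"ax":0,"ay":0.1,"az":0,"x":0,"y":0,"z":0,"hand":1},{"ax":0,"ay":0.1,"az":0,"x":0,"y":0,"z":0,"hand":1}]'; python3 st.py
```

```text
time: 3.22
eef_pos: [0.548, 0.1535, 0.0596]
tcp_rot: [0.541, 0.456, -0.455, -0.54]
contact_force: [-1.7, -0.6, 7.3]
opening: 0.19
F [-1.71 -0.61  7.32] M [-0.102  0.252 -0.029] q6 -1.305 eff6 0.007 yaw 1.400 op 0.190 [0.548  0.1535 0.0596]
time: 3.38
eef_pos: [0.548, 0.1535, 0.0596]
tcp_rot: [0.541, 0.456, -0.455, -0.54]
contact_force: [-0.7, 0.9, 5.4]
opening: 0.19
F [-0.68  0.86  5.36] M [-0.053  0.239  0.005] q6 -1.305 eff6 0.007 yaw 1.400 op 0.190 [0.548  0.1535 0.0596]
time: 3.55
eef_pos: [0.5481, 0.1534, 0.0596]
tcp_rot: [0.585, 0.399, -0.397, -0.584]
contact_force: [-0.6, -1.1, 6.2]
opening: 0.185
F [-0.61 -1.07  6.22] M [-0.134  0.223  0.133] q6 -1.101 eff6 -0.540 yaw 1.196 op 0.185 [0.5481 0.1534 0.0596]
```

```bash
for i in 1; do
python3 -m inch '[{"ax":0,"ay":0.1,"az":0,"x":0,"y":0,"z":0,"hand":1},{"ax":0,"ay":0.1,"az":0,"x":0,"y":0,"z":0,"hand":1}]' |head -1; python3 st.py
python3 -m inch '[{"ax":0,"ay":0.1,"az":0,"x":0,"y":0,"z":0,"hand":1},{"ax":0,"ay":0.1,"az":0,"x":0,"y":0,"z":0,"hand":1}]' |head -1; python3 st.py
python3 -m inch '[{"ax":0,"ay":0.1,"az":0,"x":0,"y":0,"z":0,"hand":1},{"ax":0,"ay":0.1,"az":0,"x":0,"y":0,"z":0,"hand":1}]' |head -1; python3 st.py
python3 -m inch '[{"ax":0,"ay":0.1,"az":0,"x":0,"y":0,"z":0,"hand":1},{"ax":0,"ay":0.1,"az":0,"x":0,"y":0,"z":0,"hand":1}]' |head -1; python3 st.py
python3 -m inch '[{"ax":0,"ay":0.1,"az":0,"x":0,"y":0,"z":0,"hand":1},{"ax":0,"ay":0.1,"az":0,"x":0,"y":0,"z":0,"hand":1}]' |head -1; python3 st.py
python3 -m inch '[{"ax":0,"ay":0.1,"az":0,"x":0,"y":0,"z":0,"hand":1},{"ax":0,"ay":0.1,"az":0,"x":0,"y":0,"z":0,"hand":1}]' |head -1; python3 st.py
python3 -m inch '[{"ax":0,"ay":0,"az":0,"x":0,"y":0,"z":0,"hand":1},{"ax":0,"ay":0,"az":0,"x":0,"y":0,"z":0,"hand":1}]' |head -1; python3 st.py
done
```

```text
time: 3.72
F [-2.59 -0.46  6.98] M [-0.197  0.326  0.198] q6 -0.901 eff6 -0.479 yaw 0.996 op 0.198 [0.548  0.1533 0.0596]
time: 3.88
F [-1.07 -0.17  6.73] M [-0.248  0.336  0.136] q6 -0.701 eff6 -0.491 yaw 0.796 op 0.191 [0.548  0.1533 0.0596]
time: 4.05
F [-0.8  -1.15  7.03] M [-0.301  0.242  0.171] q6 -0.501 eff6 -0.486 yaw 0.596 op 0.188 [0.5479 0.1532 0.0596]
time: 4.22
F [-2.14 -1.81  8.17] M [-0.288  0.437  0.179] q6 -0.301 eff6 -0.475 yaw 0.396 op 0.193 [0.5478 0.1532 0.0596]
time: 4.38
F [-1.9  -0.98  7.01] M [-0.279  0.454  0.156] q6 -0.101 eff6 -0.492 yaw 0.196 op 0.190 [0.5477 0.1532 0.0596]
time: 4.55
F [-3.57 -1.77  7.5 ] M [-0.293  0.49   0.205] q6 0.099 eff6 -0.475 yaw -0.004 op 0.189 [0.5477 0.1531 0.0596]
time: 4.72
F [-2.2  -1.44  7.47] M [-0.334  0.444  0.007] q6 0.095 eff6 0.043 yaw 0.000 op 0.191 [0.5477 0.1532 0.0596]
```

Torque about the vertical held at about 0.17 N m throughout the turn and fell to 0.007 at rest, so unit 2 drags. I'll feel the others for comparison before lifting anything. Next is unit A at +y.

```bash
python3 -m inch '[{"ax":0,"ay":0,"az":0,"x":0,"y":0,"z":0,"hand":-0.3},{"ax":0,"ay":0,"az":0,"x":0,"y":0,"z":0,"hand":-0.3},{"ax":0,"ay":0,"az":0,"x":0,"y":0,"z":0,"hand":-0.3},{"ax":0,"ay":0,"az":0,"x":0,"y":-10,"z":0,"hand":-0.3},{"ax":0,"ay":0,"az":0,"x":0,"y":-20,"z":0,"hand":-0.3}]'
python3 -m inch '[{"ax":0,"ay":-0.117,"az":0,"x":0,"y":-15,"z":0,"hand":-0.3},{"ax":0,"ay":-0.117,"az":0,"x":0,"y":-15,"z":0,"hand":-0.3},{"ax":0,"ay":-0.117,"az":0,"x":0,"y":0,"z":0,"hand":-0.3},{"ax":0,"ay":-0.117,"az":0,"x":0,"y":0,"z":0,"hand":-0.3},{"ax":0,"ay":-0.117,"az":0,"x":0,"y":0,"z":0,"hand":-0.3}]' |head -1
python3 -m inch '[{"ax":0,"ay":-0.117,"az":0,"x":0,"y":0,"z":0,"hand":-0.3},{"ax":0,"ay":-0.117,"az":0,"x":0,"y":0,"z":0,"hand":-0.3},{"ax":0,"ay":-0.117,"az":0,"x":0,"y":0,"z":0,"hand":-0.3},{"ax":0,"ay":-0.117,"az":0,"x":0,"y":0,"z":0,"hand":-0.3},{"ax":0,"ay":-0.117,"az":0,"x":0,"y":0,"z":0,"hand":-0.3}]' |head -1
python3 -m inch '[{"ax":0,"ay":-0.115,"az":0,"x":0,"y":0,"z":0,"hand":-0.3},{"ax":0,"ay":-0.115,"az":0,"x":0,"y":0,"z":0,"hand":-0.3},{"ax":0,"ay":0,"az":0,"x":32.2,"y":0,"z":2.9,"hand":-0.3},{"ax":0,"ay":0,"az":0,"x":32.2,"y":0,"z":2.9,"hand":-0.3},{"ax":0,"ay":0,"az":0,"x":32,"y":0,"z":2.9,"hand":-0.3}]'
python3 -m inch '[{"ax":0,"ay":0,"az":0,"x":0,"y":0,"z":0,"hand":-0.3},{"ax":0,"ay":0,"az":0,"x":0,"y":0,"z":0,"hand":-0.3}]'
python3 st.py
python3 - <<'E'
from h import *
c=cam("wrist");cv2.imwrite("pics/w4.png",c["img"][100:,120:520][:,:,::-1])
print(proj(c,(.5555,.2497,.082))-[120,100])
E
```

```text
time: 5.13
eef_pos: [0.5443, 0.1532, 0.085]
tcp_rot: [0.707, -0.002, -0.002, -0.707]
contact_force: [0.1, -0.4, 0.6]
opening: 0.651
time: 5.55
time: 5.97
time: 6.38
eef_pos: [0.5547, 0.2506, 0.118]
tcp_rot: [0.541, 0.455, -0.455, -0.541]
contact_force: [0.8, 0.2, 0.4]
opening: 0.652
time: 6.55
eef_pos: [0.5544, 0.2514, 0.1178]
tcp_rot: [0.54, 0.456, -0.456, -0.54]
contact_force: [0.5, -0.9, -0.6]
opening: 0.65
F [ 0.53 -0.92 -0.6 ] M [-0.006  0.008  0.034] q6 -1.144 eff6 0.028 yaw 1.403 op 0.650 [0.5544 0.2514 0.1178]
[200.39759493 132.91924846]
```

View pics/w4.png

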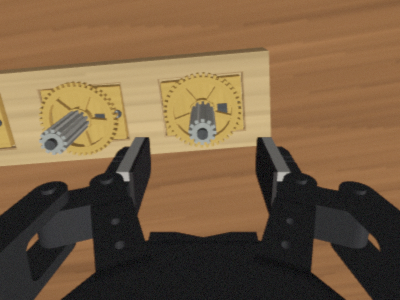

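The view shows unit A's pinion at (202,132), as predicted and centred. It also shows unit B upright in its nest with its wheel turned. I'll descend, grip and turn.

```bash
python3 -m inch '[{"ax":0,"ay":0,"az":0,"x":0,"y":30,"z":0,"hand":-0.3},{"ax":0,"ay":0,"az":0,"x":0,"y":30,"z":0,"hand":-0.3},{"ax":0,"ay":0,"az":0,"x":0,"y":0,"z":0,"hand":1},{"ax":0,"ay":0,"az":0,"x":0,"y":0,"z":0,"hand":1},{"ax":0,"ay":0,"az":0,"x":0,"y":0,"z":0,"hand":1}]' |head -2
python3 -m inch '[{"ax":0,"ay":0,"az":0,"x":0,"y":0,"z":0,"hand":1},{"ax":0,"ay":0,"az":0,"x":0,"y":0,"z":0,"hand":1},{"ax":0,"ay":0,"az":0,"x":0,"y":0,"z":0,"hand":1},{"ax":0,"ay":0,"az":0,"x":0,"y":0,"z":0,"hand":1}]' |head -1; python3 st.py
python3 -m inch '[{"ax":0,"ay":0.1,"az":0,"x":0,"y":0,"z":0,"hand":1},{"ax":0,"ay":0.1,"az":0,"x":0,"y":0,"z":0,"hand":1}]' |head -1; python3 st.py
python3 -m inch '[{"ax":0,"ay":0.1,"az":0,"x":0,"y":0,"z":0,"hand":1},{"ax":0,"ay":0.1,"az":0,"x":0,"y":0,"z":0,"hand":1}]' |head -1; python3 st.py
python3 -m inch '[{"ax":0,"ay":0.1,"az":0,"x":0,"y":0,"z":0,"hand":1},{"ax":0,"ay":0.1,"az":0,"x":0,"y":0,"z":0,"hand":1}]' |head -1; python3 st.py
python3 -m inch '[{"ax":0,"ay":0.1,"az":0,"x":0,"y":0,"z":0,"hand":1},{"ax":0,"ay":0.1,"az":0,"x":0,"y":0,"z":0,"hand":1}]' |head -1; python3 st.py
python3 -m inch '[{"ax":0,"ay":0.1,"az":0,"x":0,"y":0,"z":0,"hand":1},{"ax":0,"ay":0.1,"az":0,"x":0,"y":0,"z":0,"hand":1}]' |head -1; python3 st.py
python3 -m inch '[{"ax":0,"ay":0.1,"az":0,"x":0,"y":0,"z":0,"hand":1},{"ax":0,"ay":0.1,"az":0,"x":0,"y":0,"z":0,"hand":1}]' |head -1; python3 st.py
python3 -m inch '[{"ax":0,"ay":0.1,"az":0,"x":0,"y":0,"z":0,"hand":1},{"ax":0,"ay":0.1,"az":0,"x":0,"y":0,"z":0,"hand":1}]' |head -1; python3 st.py
python3 -m inch '[{"ax":0,"ay":0,"az":0,"x":0,"y":0,"z":0,"hand":1},{"ax":0,"ay":0,"az":0,"x":0,"y":0,"z":0,"hand":1}]' |head -1; python3 st.py
```

```text
time: 7.02
eef_pos: [0.5552, 0.2494, 0.0586]
time: 7.35
F [-0.31 -1.17  1.49] M [-0.313  0.037  0.028] q6 -1.143 eff6 -0.006 yaw 1.400 op 0.190 [0.5554 0.2498 0.0588]
time: 7.52
F [0.14 0.83 1.27] M [-0.091  0.067  0.11 ] q6 -0.939 eff6 -0.541 yaw 1.196 op 0.188 [0.5554 0.2501 0.0588]
time: 7.68
F [-1.03  0.97  0.92] M [0.041 0.037 0.15 ] q6 -0.739 eff6 -0.494 yaw 0.996 op 0.195 [0.5555 0.2504 0.0588]
time: 7.85
F [0.99 2.15 1.09] M [ 0.133 -0.098  0.19 ] q6 -0.539 eff6 -0.478 yaw 0.796 op 0.189 [0.5556 0.2506 0.0588]
time: 8.02
F [0.76 1.39 0.9 ] M [ 0.213 -0.059  0.149] q6 -0.339 eff6 -0.486 yaw 0.596 op 0.192 [0.5557 0.2507 0.0589]
time: 8.18
F [2.49 1.67 0.62] M [ 0.263 -0.078  0.194] q6 -0.139 eff6 -0.480 yaw 0.396 op 0.191 [0.5558 0.2508 0.0589]
time: 8.35
F [2.28 3.05 0.26] M [ 0.293 -0.244  0.151] q6 0.061 eff6 -0.489 yaw 0.196 op 0.195 [0.5561 0.2509 0.0589]
time: 8.52
F [ 2.58  2.05 -0.45] M [ 0.337 -0.289  0.089] q6 0.261 eff6 -0.478 yaw -0.004 op 0.191 [0.5563 0.2509 0.059 ]
time: 8.68
F [2.78 3.22 2.4 ] M [ 0.521 -0.404  0.007] q6 0.254 eff6 0.081 yaw 0.002 op 0.194 [0.5561 0.2508 0.059 ]
```

Unit A also shows about 0.15 N m. I'll check the zero by logging while turning back in the air, then feel unit C.

```bash
python3 -m inch '[{"ax":0,"ay":0,"az":0,"x":0,"y":0,"z":0,"hand":-0.3},{"ax":0,"ay":0,"az":0,"x":0,"y":0,"z":0,"hand":-0.3},{"ax":0,"ay":0,"az":0,"x":0,"y":0,"z":0,"hand":-0.3},{"ax":0,"ay":0,"az":0,"x":0,"y":-20,"z":0,"hand":-0.3},{"ax":0,"ay":0,"az":0,"x":0,"y":-40,"z":0,"hand":-0.3}]'
python3 -m inch '[{"ax":0,"ay":-0.1,"az":0,"x":0,"y":0,"z":0,"hand":-0.3},{"ax":0,"ay":-0.1,"az":0,"x":0,"y":0,"z":0,"hand":-0.3},{"ax":0,"ay":-0.1,"az":0,"x":0,"y":0,"z":0,"hand":-0.3}]' |head -1;python3 st.py
python3 -m inch '[{"ax":0,"ay":-0.1,"az":0,"x":0,"y":0,"z":0,"hand":-0.3},{"ax":0,"ay":-0.1,"az":0,"x":0,"y":0,"z":0,"hand":-0.3}]' |head -1;python3 st.py
python3 -m inch '[{"ax":0,"ay":-0.1,"az":0,"x":0,"y":0,"z":0,"hand":-0.3},{"ax":0,"ay":-0.1,"az":0,"x":0,"y":0,"z":0,"hand":-0.3}]' |head -1;python3 st.py
python3 -m inch '[{"ax":0,"ay":-0.1,"az":0,"x":0,"y":0,"z":0,"hand":-0.3},{"ax":0,"ay":-0.1,"az":0,"x":0,"y":0,"z":0,"hand":-0.3},{"ax":0,"ay":-0.1,"az":0,"x":0,"y":0,"z":0,"hand":-0.3},{"ax":0,"ay":-0.1,"az":0,"x":0,"y":0,"z":0,"hand":-0.3},{"ax":0,"ay":-0.1,"az":0,"x":0,"y":0,"z":0,"hand":-0.3}]' |head -1;python3 st.py
python3 -m inch '[{"ax":0,"ay":-0.1,"az":0,"x":0,"y":0,"z":0,"hand":-0.3},{"ax":0,"ay":-0.1,"az":0,"x":0,"y":0,"z":0,"hand":-0.3},{"ax":0,"ay":0,"az":0,"x":0,"y":0,"z":0,"hand":-0.3},{"ax":0,"ay":0,"az":0,"x":0,"y":0,"z":0,"hand":-0.3}]';python3 st.py
```

```text
time: 9.1
eef_pos: [0.5496, 0.2482, 0.1112]
tcp_rot: [0.709, -0.005, -0.005, -0.706]
contact_force: [0.2, 0.3, 0.3]
opening: 0.652
time: 9.35
F [-0.41  0.15 -0.55] M [ 0.006 -0.041 -0.009] q6 -0.049 eff6 0.637 yaw 0.306 op 0.647 [0.5545 0.2497 0.1181]
time: 9.52
F [-0.12  0.35  0.52] M [0.019 0.006 0.03 ] q6 -0.249 eff6 0.635 yaw 0.506 op 0.651 [0.5538 0.2495 0.1169]
time: 9.68
F [-0.33 -0.03  0.4 ] M [-0.033  0.011 -0.041] q6 -0.449 eff6 0.635 yaw 0.706 op 0.650 [0.5538 0.2495 0.1167]
time: 10.1
F [-0.23 -0.4   0.23] M [-0.009  0.006 -0.054] q6 -0.949 eff6 0.635 yaw 1.206 op 0.651 [0.5538 0.2495 0.1167]
time: 10.43
eef_pos: [0.554, 0.2496, 0.1169]
tcp_rot: [-0.541, -0.454, 0.455, 0.541]
contact_force: [-0.6, -0.3, -0.3]
opening: 0.648
F [-0.6  -0.3  -0.29] M [-0.034 -0.002 -0.042] q6 -1.141 eff6 -0.067 yaw 1.398 op 0.648 [0.554  0.2496 0.1169]
```

In the air the torque is 0 ± 0.04, so the 0.15 to 0.17 is real. Now unit C.

```bash
python3 -m inch '[{"ax":0,"ay":0,"az":0,"x":-38.8,"y":0,"z":-3.64,"hand":-0.3},{"ax":0,"ay":0,"az":0,"x":-38.8,"y":0,"z":-3.64,"hand":-0.3},{"ax":0,"ay":0,"az":0,"x":-38.8,"y":0,"z":-3.64,"hand":-0.3},{"ax":0,"ay":0,"az":0,"x":-38.8,"y":0,"z":-3.64,"hand":-0.3},{"ax":0,"ay":0,"az":0,"x":-38.6,"y":0,"z":-3.64,"hand":-0.3}]'
python3 -m inch '[{"ax":0,"ay":0,"az":0,"x":0,"y":0,"z":0,"hand":-0.3},{"ax":0,"ay":0,"az":0,"x":0,"y":0,"z":0,"hand":-0.3},{"ax":0,"ay":0,"az":0,"x":0,"y":0,"z":0,"hand":-0.3}]'
python3 st.py
python3 - <<'E'
from h import *
c=cam("wrist");cv2.imwrite("pics/w5.png",c["img"][100:,120:520][:,:,::-1])
print(proj(c,(.5395,.0557,.082))-[120,100])
E
```

```text
time: 10.85
eef_pos: [0.5388, 0.0542, 0.1173]
tcp_rot: [-0.541, -0.455, 0.455, 0.541]
contact_force: [1.0, -1.0, -0.2]
opening: 0.649
time: 11.1
eef_pos: [0.5394, 0.0559, 0.1173]
tcp_rot: [-0.541, -0.455, 0.455, 0.541]
contact_force: [-0.5, 0.2, -0.7]
opening: 0.648
F [-0.51  0.18 -0.69] M [-0.054  0.028 -0.016] q6 -1.482 eff6 0.004 yaw 1.398 op 0.648 [0.5394 0.0559 0.1173]
[202.4915235  131.41504965]
```

View pics/w5.png

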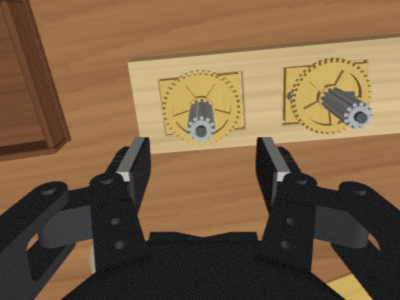

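Unit C's pinion top is at (202,130), centred and as predicted. I'll grip and turn.

```bash
python3 -m inch '[{"ax":0,"ay":0,"az":0,"x":0,"y":30,"z":0,"hand":-0.3},{"ax":0,"ay":0,"az":0,"x":0,"y":30,"z":0,"hand":-0.3},{"ax":0,"ay":0,"az":0,"x":0,"y":0,"z":0,"hand":1},{"ax":0,"ay":0,"az":0,"x":0,"y":0,"z":0,"hand":1},{"ax":0,"ay":0,"az":0,"x":0,"y":0,"z":0,"hand":1}]' |head -2
python3 -m inch '[{"ax":0,"ay":0,"az":0,"x":0,"y":0,"z":0,"hand":1},{"ax":0,"ay":0,"az":0,"x":0,"y":0,"z":0,"hand":1},{"ax":0,"ay":0,"az":0,"x":0,"y":0,"z":0,"hand":1},{"ax":0,"ay":0,"az":0,"x":0,"y":0,"z":0,"hand":1}]' |head -1; python3 st.py
python3 -m inch '[{"ax":0,"ay":0.1,"az":0,"x":0,"y":0,"z":0,"hand":1},{"ax":0,"ay":0.1,"az":0,"x":0,"y":0,"z":0,"hand":1}]' |head -1; python3 st.py
python3 -m inch '[{"ax":0,"ay":0.1,"az":0,"x":0,"y":0,"z":0,"hand":1},{"ax":0,"ay":0.1,"az":0,"x":0,"y":0,"z":0,"hand":1}]' |head -1; python3 st.py
python3 -m inch '[{"ax":0,"ay":0.1,"az":0,"x":0,"y":0,"z":0,"hand":1},{"ax":0,"ay":0.1,"az":0,"x":0,"y":0,"z":0,"hand":1}]' |head -1; python3 st.py
python3 -m inch '[{"ax":0,"ay":0.1,"az":0,"x":0,"y":0,"z":0,"hand":1},{"ax":0,"ay":0.1,"az":0,"x":0,"y":0,"z":0,"hand":1}]' |head -1; python3 st.py
python3 -m inch '[{"ax":0,"ay":0.1,"az":0,"x":0,"y":0,"z":0,"hand":1},{"ax":0,"ay":0.1,"az":0,"x":0,"y":0,"z":0,"hand":1}]' |head -1; python3 st.py
python3 -m inch '[{"ax":0,"ay":0.1,"az":0,"x":0,"y":0,"z":0,"hand":1},{"ax":0,"ay":0.1,"az":0,"x":0,"y":0,"z":0,"hand":1}]' |head -1; python3 st.py
python3 -m inch '[{"ax":0,"ay":0.1,"az":0,"x":0,"y":0,"z":0,"hand":1},{"ax":0,"ay":0.1,"az":0,"x":0,"y":0,"z":0,"hand":1}]' |head -1; python3 st.py
python3 -m inch '[{"ax":0,"ay":0,"az":0,"x":0,"y":0,"z":0,"hand":1},{"ax":0,"ay":0,"az":0,"x":0,"y":0,"z":0,"hand":1}]' |head -1; python3 st.py
```

```text
time: 11.57
eef_pos: [0.5401, 0.0565, 0.0584]
time: 11.9
F [-0.35  1.    1.45] M [0.292 0.019 0.022] q6 -1.484 eff6 0.005 yaw 1.400 op 0.191 [0.5404 0.0562 0.0587]
time: 12.07
F [0.5  2.27 1.34] M [0.367 0.01  0.026] q6 -1.279 eff6 -0.669 yaw 1.195 op 0.190 [0.5404 0.0562 0.0587]
time: 12.23
F [0.56 2.22 1.74] M [ 0.417  0.013 -0.019] q6 -1.079 eff6 -0.630 yaw 0.995 op 0.192 [0.5404 0.0562 0.0587]
time: 12.4
F [-0.37  2.77  1.11] M [0.403 0.057 0.026] q6 -0.879 eff6 -0.630 yaw 0.795 op 0.191 [0.5404 0.0563 0.0587]
time: 12.57
F [-0.41  1.27  0.07] M [ 0.214 -0.079 -0.061] q6 -0.679 eff6 -0.630 yaw 0.595 op 0.190 [0.5406 0.0561 0.0587]
time: 12.73
F [0.82 2.26 0.08] M [ 0.216 -0.113  0.022] q6 -0.479 eff6 -0.630 yaw 0.395 op 0.191 [0.5407 0.056  0.0587]
time: 12.9
F [1.19 2.77 1.21] M [ 0.225 -0.09  -0.041] q6 -0.279 eff6 -0.630 yaw 0.195 op 0.191 [0.5407 0.0559 0.0587]
time: 13.07
F [0.66 1.81 0.57] M [ 0.243 -0.111  0.   ] q6 -0.079 eff6 -0.630 yaw -0.005 op 0.190 [0.5408 0.0559 0.0587]
time: 13.23
F [1.31 1.69 2.31] M [ 0.333 -0.158  0.002] q6 -0.087 eff6 0.061 yaw 0.002 op 0.190 [0.5408 0.0559 0.0587]
```

The difference is clear. Unit C runs free (torque 0 ± 0.04, joint effort 0.63 as in air). Units A and B drag at about 0.15 and 0.17 N m. I'll release C and go back to B at the current yaw of about 0.

```bash
python3 -m inch '[{"ax":0,"ay":0,"az":0,"x":0,"y":0,"z":0,"hand":-0.3},{"ax":0,"ay":0,"az":0,"x":0,"y":0,"z":0,"hand":-0.3},{"ax":0,"ay":0,"az":0,"x":0,"y":0,"z":0,"hand":-0.3},{"ax":0,"ay":0,"az":0,"x":0,"y":-20,"z":0,"hand":-0.3},{"ax":0,"ay":0,"az":0,"x":0,"y":-40,"z":0,"hand":-0.3}]' |head -1
python3 -m inch '[{"ax":0,"ay":0,"az":0,"x":2.3,"y":0,"z":32.4,"hand":-0.3},{"ax":0,"ay":0,"az":0,"x":2.3,"y":0,"z":32.4,"hand":-0.3},{"ax":0,"ay":0,"az":0,"x":2.3,"y":0,"z":32.4,"hand":-0.3},{"ax":0,"ay":0,"az":0,"x":0,"y":0,"z":0,"hand":-0.3},{"ax":0,"ay":0,"az":0,"x":0,"y":0,"z":0,"hand":-0.3}]'
python3 - <<'E'
from h import *
c=cam("wrist");cv2.imwrite("pics/w6.png",c["img"][50:,120:520][:,:,::-1])
print(pose()[:3,3],proj(c,(.5477,.1532,.082))-[120,50])
E
```

```text
time: 13.65
time: 14.07
eef_pos: [0.5459, 0.1542, 0.117]
tcp_rot: [0.707, 0.001, -0.001, -0.707]
contact_force: [0.5, -0.5, 0.0]
opening: 0.646
[0.54591388 0.15320923 0.11689505] [205.37646716 182.888748  ]
```

View pics/w6.png

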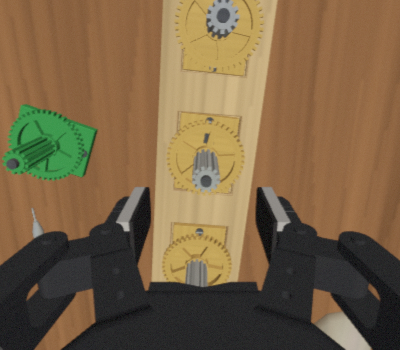

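The view shows B's pinion at (206,181), as predicted, with C above it in the picture and A below, all upright. I'll descend with +1.8 mm in x, grip and lift gently.

```bash
python3 -m inch '[{"ax":0,"ay":0,"az":0,"x":1.8,"y":29,"z":0,"hand":-0.3},{"ax":0,"ay":0,"az":0,"x":0,"y":29,"z":0,"hand":-0.3},{"ax":0,"ay":0,"az":0,"x":0,"y":0,"z":0,"hand":1},{"ax":0,"ay":0,"az":0,"x":0,"y":0,"z":0,"hand":1},{"ax":0,"ay":0,"az":0,"x":0,"y":0,"z":0,"hand":1}]' 70 |head -2
python3 -m inch '[{"ax":0,"ay":0,"az":0,"x":0,"y":0,"z":0,"hand":1},{"ax":0,"ay":0,"az":0,"x":0,"y":0,"z":0,"hand":1},{"ax":0,"ay":0,"az":0,"x":0,"y":0,"z":0,"hand":1},{"ax":0,"ay":0,"az":0,"x":0,"y":0,"z":0,"hand":1}]' |head -1; python3 st.py
python3 -m inch '[{"ax":0,"ay":0,"az":0,"x":0,"y":-4,"z":0,"hand":1},{"ax":0,"ay":0,"az":0,"x":0,"y":-4,"z":0,"hand":1},{"ax":0,"ay":0,"az":0,"x":0,"y":-4,"z":0,"hand":1}]' |head -1; python3 st.py
python3 -m inch '[{"ax":0,"ay":0,"az":0,"x":0,"y":-15,"z":0,"hand":1},{"ax":0,"ay":0,"az":0,"x":0,"y":-20,"z":0,"hand":1},{"ax":0,"ay":0,"az":0,"x":0,"y":-25,"z":0,"hand":1},{"ax":0,"ay":0,"az":0,"x":0,"y":-25,"z":0,"hand":1},{"ax":0,"ay":0,"az":0,"x":0,"y":-15,"z":0,"hand":1}]' |head -1; python3 st.py
python3 -m inch '[{"ax":0,"ay":0,"az":0,"x":0,"y":0,"z":0,"hand":1}]' |head -1; python3 st.py
```

```text
time: 14.53
eef_pos: [0.5488, 0.1522, 0.0602]
time: 14.87
F [ 0.28 -3.29  1.11] M [-0.549  0.026  0.053] q6 0.094 eff6 0.013 yaw 0.000 op 0.188 [0.5489 0.1525 0.0605]
time: 15.12
F [ 0.09  0.44 -4.  ] M [ 0.019  0.028 -0.007] q6 0.094 eff6 -0.003 yaw -0.000 op 0.189 [0.5476 0.1534 0.0712]
time: 15.53
F [ 0.88 -0.19 -4.16] M [ 0.028 -0.115  0.045] q6 0.094 eff6 -0.001 yaw 0.000 op 0.185 [0.5491 0.1537 0.1745]
time: 15.62
F [ 2.02  0.39 -3.79] M [ 0.047 -0.072 -0.088] q6 0.094 eff6 -0.001 yaw 0.000 op 0.191 [0.5507 0.1539 0.1764]
```

B is lifted: load about 4 N, hanging steadily. I'll carry it to the box's -y half, at about (0.493, -0.219).

```bash
python3 -m inch '[{"ax":0,"ay":0,"az":0,"x":-2,"y":0,"z":-12,"hand":1},{"ax":0,"ay":0,"az":0,"x":-5,"y":0,"z":-28,"hand":1},{"ax":0,"ay":0,"az":0,"x":-5,"y":0,"z":-32,"hand":1},{"ax":0,"ay":0,"az":0,"x":-5,"y":0,"z":-32,"hand":1},{"ax":0,"ay":0,"az":0,"x":-5,"y":0,"z":-32,"hand":1}]' |head -1
python3 -m inch '[{"ax":0,"ay":0,"az":0,"x":-5,"y":0,"z":-32,"hand":1},{"ax":0,"ay":0,"az":0,"x":-5,"y":0,"z":-32,"hand":1},{"ax":0,"ay":0,"az":0,"x":-5,"y":0,"z":-32,"hand":1},{"ax":0,"ay":0,"az":0,"x":-5,"y":0,"z":-32,"hand":1},{"ax":0,"ay":0,"az":0,"x":-5,"y":0,"z":-32,"hand":1}]' |head -1
python3 -m inch '[{"ax":0,"ay":0,"az":0,"x":-5,"y":0,"z":-32,"hand":1},{"ax":0,"ay":0,"az":0,"x":-4,"y":0,"z":-28,"hand":1},{"ax":0,"ay":-0.035,"az":0,"x":-2,"y":0,"z":-16,"hand":1},{"ax":0,"ay":-0.035,"az":0,"x":0,"y":0,"z":0,"hand":1},{"ax":0,"ay":0,"az":0,"x":0,"y":0,"z":0,"hand":1}]'
python3 -m inch '[{"ax":0,"ay":0,"az":0,"x":0,"y":0,"z":0,"hand":1},{"ax":0,"ay":0,"az":0,"x":0,"y":0,"z":0,"hand":1}]'|head -1
python3 st.py
python3 - <<'E'
from h import *
c=cam("wrist");cv2.imwrite("pics/w7.png",c["img"][:,:,::-1])
p=pose()[:3,3]
for q in[(.558,-.279,.03),(.428,-.279,.03),(.428,-.069,.03),(.558,-.069,.03)]:print(proj(c,q))
print(proj(c,(p[0],p[1],.006)))
E
```

```text
time: 16.03
time: 16.45
time: 16.87
eef_pos: [0.4884, -0.2197, 0.169]
tcp_rot: [-0.706, -0.023, 0.025, 0.708]
contact_force: [0.0, -0.2, -3.7]
opening: 0.188
time: 17.03
F [-0.55  0.28 -3.73] M [ 0.015  0.001 -0.014] q6 -0.679 eff6 -0.000 yaw 0.070 op 0.184 [ 0.4894 -0.2182  0.17  ]
[385.10038442 250.07249422]
[258.80632323 241.81803533]
[261.03869939   7.8731692 ]
[418.21879238  20.3916397 ]
[323.16104387 182.71239361]
```

View pics/w7.png

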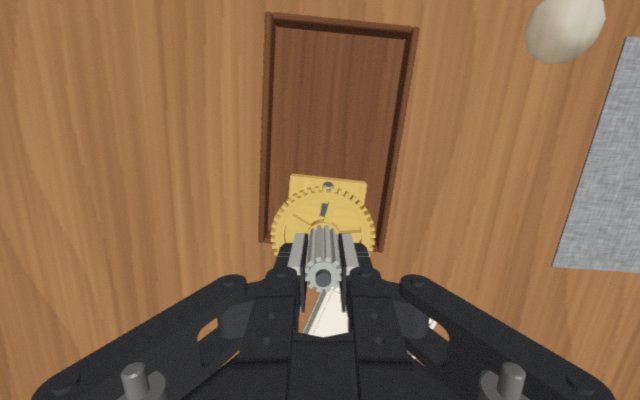

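The view shows the unit hanging upright over the box. The box corners are at (266,14), (418,28), (383,252) and (262,242), within about 8 px of the predictions, and the foot is parallel to the walls. I'll lower it.

```bash
python3 -m inch '[{"ax":0,"ay":0,"az":0,"x":3,"y":20,"z":0,"hand":1},{"ax":0,"ay":0,"az":0,"x":0,"y":28,"z":0,"hand":1},{"ax":0,"ay":0,"az":0,"x":0,"y":28,"z":0,"hand":1},{"ax":0,"ay":0,"az":0,"x":0,"y":20,"z":0,"hand":1},{"ax":0,"ay":0,"az":0,"x":0,"y":10,"z":0,"hand":1}]' |head -1
python3 -m inch '[{"ax":0,"ay":0,"az":0,"x":0,"y":0,"z":0,"hand":1},{"ax":0,"ay":0,"az":0,"x":0,"y":0,"z":0,"hand":1}]' |head -1; python3 st.py
python3 -m inch '[{"ax":0,"ay":0,"az":0,"x":0,"y":2,"z":0,"hand":1},{"ax":0,"ay":0,"az":0,"x":0,"y":2,"z":0,"hand":1},{"ax":0,"ay":0,"az":0,"x":0,"y":0,"z":0,"hand":1}]' |head -1; python3 st.py
```

```text
time: 17.5
time: 17.67
F [ 0.77  0.59 -3.33] M [-0.01  -0.025 -0.079] q6 -0.676 eff6 0.001 yaw 0.071 op 0.188 [ 0.4934 -0.2185  0.0655]
time: 17.92
F [-0.16  0.01 -3.91] M [-0.003  0.02   0.032] q6 -0.676 eff6 0.000 yaw 0.070 op 0.189 [ 0.4939 -0.2193  0.0625]
```

```bash
python3 -m inch '[{"ax":0,"ay":0,"az":0,"x":0,"y":3,"z":0,"hand":1},{"ax":0,"ay":0,"az":0,"x":0,"y":3,"z":0,"hand":1},{"ax":0,"ay":0,"az":0,"x":0,"y":3,"z":0,"hand":1},{"ax":0,"ay":0,"az":0,"x":0,"y":0,"z":0,"hand":1}]' |head -1; python3 st.py
python3 -m inch '[{"ax":0,"ay":0,"az":0,"x":0,"y":1,"z":0,"hand":1},{"ax":0,"ay":0,"az":0,"x":0,"y":0,"z":0,"hand":1}]' |head -1; python3 st.py
python3 -m inch '[{"ax":0,"ay":0,"az":0,"x":0,"y":1,"z":0,"hand":1},{"ax":0,"ay":0,"az":0,"x":0,"y":0,"z":0,"hand":1}]' |head -1; python3 st.py
```

```text
time: 18.25
F [ 0.35 -0.12 -4.03] M [ 0.044  0.01  -0.009] q6 -0.676 eff6 0.000 yaw 0.070 op 0.186 [ 0.4926 -0.2184  0.0515]
time: 18.42
F [ 0.42  0.63 -5.15] M [ 0.032 -0.004  0.004] q6 -0.676 eff6 0.000 yaw 0.070 op 0.186 [ 0.493  -0.2187  0.0511]
time: 18.58
F [-0.33 -0.93 -4.36] M [-0.045 -0.034 -0.019] q6 -0.676 eff6 0.000 yaw 0.070 op 0.188 [ 0.4932 -0.2188  0.0503]
```

```bash
python3 -m inch '[{"ax":0,"ay":0,"az":0,"x":0,"y":1,"z":0,"hand":1},{"ax":0,"ay":0,"az":0,"x":0,"y":0,"z":0,"hand":1}]' |head -1; python3 st.py
python3 -m inch '[{"ax":0,"ay":0,"az":0,"x":0,"y":0.7,"z":0,"hand":1},{"ax":0,"ay":0,"az":0,"x":0,"y":0,"z":0,"hand":1}]' |head -1; python3 st.py
```

```text
time: 18.75
F [ 0.02  0.02 -4.03] M [-0.005 -0.031 -0.064] q6 -0.676 eff6 0.000 yaw 0.070 op 0.187 [ 0.4931 -0.2188  0.0492]
time: 18.92
F [-0.2   0.3  -3.89] M [-0.027  0.037  0.009] q6 -0.676 eff6 0.000 yaw 0.070 op 0.187 [ 0.4932 -0.2188  0.0486]
```

```bash
python3 -m inch '[{"ax":0,"ay":0,"az":0,"x":0,"y":0.7,"z":0,"hand":1},{"ax":0,"ay":0,"az":0,"x":0,"y":0,"z":0,"hand":1}]' |head -1; python3 st.py
python3 -m inch '[{"ax":0,"ay":0,"az":0,"x":0,"y":0.7,"z":0,"hand":1},{"ax":0,"ay":0,"az":0,"x":0,"y":0,"z":0,"hand":1}]' |head -1; python3 st.py
```

```text
time: 19.08
F [-1.8   1.14  1.31] M [ 0.185  0.249 -0.   ] q6 -0.676 eff6 0.005 yaw 0.070 op 0.187 [ 0.4933 -0.2189  0.0485]
time: 19.25
F [-3.46  2.75  5.06] M [ 0.39   0.669 -0.02 ] q6 -0.676 eff6 0.009 yaw 0.070 op 0.190 [ 0.4933 -0.2189  0.0485]
```

Contact came at TCP z 0.0485, as predicted, with a light press of about 9 N in all. I'll release, rise and go to unit A.

```bash
python3 -m inch '[{"ax":0,"ay":0,"az":0,"x":0,"y":-0.5,"z":0,"hand":-0.3},{"ax":0,"ay":0,"az":0,"x":0,"y":0,"z":0,"hand":-0.3},{"ax":0,"ay":0,"az":0,"x":0,"y":0,"z":0,"hand":-0.3},{"ax":0,"ay":0,"az":0,"x":0,"y":-20,"z":0,"hand":-0.3},{"ax":0,"ay":0,"az":0,"x":0,"y":-40,"z":0,"hand":-0.3}]' |head -1
python3 -m inch '[{"ax":0,"ay":0.07,"az":0,"x":0,"y":-30,"z":0,"hand":-0.3},{"ax":0,"ay":0,"az":0,"x":4.8,"y":0,"z":36.1,"hand":-0.3},{"ax":0,"ay":0,"az":0,"x":4.8,"y":0,"z":36.1,"hand":-0.3},{"ax":0,"ay":0,"az":0,"x":4.8,"y":0,"z":36.1,"hand":-0.3},{"ax":0,"ay":0,"az":0,"x":4.8,"y":0,"z":36.1,"hand":-0.3}]' |head -1
python3 -m inch '[{"ax":0,"ay":0,"az":0,"x":4.8,"y":0,"z":36.1,"hand":-0.3},{"ax":0,"ay":0,"az":0,"x":4.8,"y":0,"z":36.1,"hand":-0.3},{"ax":0,"ay":0,"az":0,"x":4.8,"y":0,"z":36.1,"hand":-0.3},{"ax":0,"ay":0,"az":0,"x":4.8,"y":0,"z":36.1,"hand":-0.3},{"ax":0,"ay":0,"az":0,"x":4.8,"y":0,"z":36.1,"hand":-0.3}]' |head -1
python3 -m inch '[{"ax":0,"ay":0,"az":0,"x":4.8,"y":0,"z":36.1,"hand":-0.3},{"ax":0,"ay":0,"az":0,"x":4.8,"y":0,"z":36.1,"hand":-0.3},{"ax":0,"ay":0,"az":0,"x":4.8,"y":0,"z":36.1,"hand":-0.3},{"ax":0,"ay":0,"az":0,"x":4.8,"y":0,"z":36.1,"hand":-0.3},{"ax":0,"ay":0,"az":0,"x":0,"y":0,"z":0,"hand":-0.3}]' |head -1
python3 -m inch '[{"ax":0,"ay":0,"az":0,"x":0,"y":0,"z":0,"hand":-0.3},{"ax":0,"ay":0,"az":0,"x":0,"y":0,"z":0,"hand":-0.3}]' |head -2
python3 st.py
python3 - <<'E'
from h import *
c=cam("wrist");cv2.imwrite("pics/w8.png",c["img"][:,120:520][:,:,::-1])
print(proj(c,(.556,.2503,.082))-[120,0])
E
```

```text
time: 19.67
time: 20.08
time: 20.5
time: 20.92
time: 21.08
eef_pos: [0.5554, 0.2504, 0.1374]
F [-1.04 -0.35  0.09] M [-0.055  0.022 -0.015] q6 0.257 eff6 0.002 yaw 0.001 op 0.649 [0.5554 0.2504 0.1374]
[203.35050504 219.78151154]
```

View pics/w8.png

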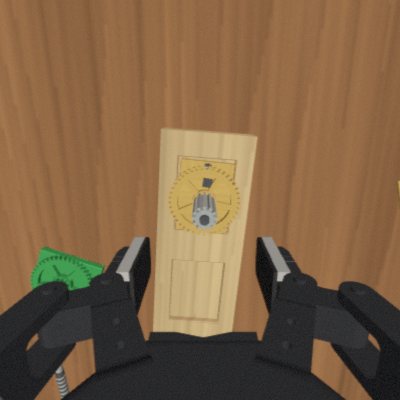

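The view shows unit A's pinion at (204,219), as predicted, with B's nest empty. That was the 12th and last picture, so from here I use numbers only. I'll grip and lift A.

```bash
python3 -m inch '[{"ax":0,"ay":0,"az":0,"x":0.5,"y":30,"z":0,"hand":-0.3},{"ax":0,"ay":0,"az":0,"x":0,"y":30,"z":0,"hand":-0.3},{"ax":0,"ay":0,"az":0,"x":0,"y":18,"z":0,"hand":-0.3},{"ax":0,"ay":0,"az":0,"x":0,"y":0,"z":0,"hand":1},{"ax":0,"ay":0,"az":0,"x":0,"y":0,"z":0,"hand":1}]' |head -2
python3 -m inch '[{"ax":0,"ay":0,"az":0,"x":0,"y":0,"z":0,"hand":1},{"ax":0,"ay":0,"az":0,"x":0,"y":0,"z":0,"hand":1},{"ax":0,"ay":0,"az":0,"x":0,"y":0,"z":0,"hand":1},{"ax":0,"ay":0,"az":0,"x":0,"y":0,"z":0,"hand":1},{"ax":0,"ay":0,"az":0,"x":0,"y":0,"z":0,"hand":1}]' |head -1; python3 st.py
python3 -m inch '[{"ax":0,"ay":0,"az":0,"x":0,"y":-4,"z":0,"hand":1},{"ax":0,"ay":0,"az":0,"x":0,"y":-4,"z":0,"hand":1},{"ax":0,"ay":0,"az":0,"x":0,"y":-4,"z":0,"hand":1}]' |head -1; python3 st.py
python3 -m inch '[{"ax":0,"ay":0,"az":0,"x":0,"y":-15,"z":0,"hand":1},{"ax":0,"ay":0,"az":0,"x":0,"y":-20,"z":0,"hand":1},{"ax":0,"ay":0,"az":0,"x":0,"y":-25,"z":0,"hand":1},{"ax":0,"ay":0,"az":0,"x":0,"y":-25,"z":0,"hand":1},{"ax":0,"ay":0,"az":0,"x":0,"y":-15,"z":0,"hand":1}]' |head -1
python3 -m inch '[{"ax":0,"ay":0,"az":0,"x":0,"y":0,"z":0,"hand":1},{"ax":0,"ay":0,"az":0,"x":0,"y":0,"z":0,"hand":1}]' |head -1; python3 st.py
```

```text
time: 21.55
eef_pos: [0.5554, 0.249, 0.0588]
time: 21.97
F [-1.84 -3.46  5.61] M [-0.541  0.152 -0.033] q6 0.257 eff6 -0.002 yaw 0.000 op 0.185 [0.5571 0.2502 0.0615]
time: 22.22
F [ 0.22  0.88 -3.43] M [-0.056  0.037 -0.009] q6 0.257 eff6 -0.001 yaw -0.000 op 0.184 [0.5554 0.2507 0.0712]
time: 22.63
time: 22.8
F [-0.22 -0.44 -4.54] M [-0.002 -0.005 -0.023] q6 0.257 eff6 0.000 yaw 0.000 op 0.186 [0.5563 0.2509 0.1723]
```

A is lifted (about 4 N). I'll carry it to (0.493, -0.129), 90 mm from B.

```bash
python3 -m inch '[{"ax":0,"ay":0,"az":0,"x":-2,"y":0,"z":-12,"hand":1},{"ax":0,"ay":0,"az":0,"x":-5,"y":0,"z":-28,"hand":1},{"ax":0,"ay":0,"az":0,"x":-5,"y":0,"z":-32,"hand":1},{"ax":0,"ay":0,"az":0,"x":-5,"y":0,"z":-32,"hand":1},{"ax":0,"ay":0,"az":0,"x":-5,"y":0,"z":-32,"hand":1}]' |head -1
python3 -m inch '[{"ax":0,"ay":0,"az":0,"x":-5,"y":0,"z":-32,"hand":1},{"ax":0,"ay":0,"az":0,"x":-5,"y":0,"z":-32,"hand":1},{"ax":0,"ay":0,"az":0,"x":-5,"y":0,"z":-32,"hand":1},{"ax":0,"ay":0,"az":0,"x":-5,"y":0,"z":-32,"hand":1},{"ax":0,"ay":0,"az":0,"x":-5,"y":0,"z":-32,"hand":1}]' |head -1
python3 -m inch '[{"ax":0,"ay":0,"az":0,"x":-5,"y":0,"z":-32,"hand":1},{"ax":0,"ay":0,"az":0,"x":-5,"y":0,"z":-32,"hand":1},{"ax":0,"ay":-0.035,"az":0,"x":-4,"y":0,"z":-20,"hand":1},{"ax":0,"ay":-0.035,"az":0,"x":0,"y":0,"z":0,"hand":1},{"ax":0,"ay":0,"az":0,"x":0,"y":0,"z":0,"hand":1}]'
python3 -m inch '[{"ax":0,"ay":0,"az":0,"x":0,"y":0,"z":0,"hand":1},{"ax":0,"ay":0,"az":0,"x":0,"y":0,"z":0,"hand":1}]'|head -1
python3 st.py
```

```text
time: 23.22
time: 23.63
time: 24.05
eef_pos: [0.4931, -0.1306, 0.1694]
tcp_rot: [-0.706, -0.022, 0.025, 0.707]
contact_force: [-0.3, 0.3, -3.6]
opening: 0.186
time: 24.22
F [-0.95 -0.28 -3.47] M [0.03  0.02  0.034] q6 -0.524 eff6 -0.000 yaw 0.070 op 0.188 [ 0.4942 -0.1289  0.1704]
```

```bash
python3 -m inch '[{"ax":0,"ay":0,"az":0,"x":0,"y":20,"z":0,"hand":1},{"ax":0,"ay":0,"az":0,"x":0,"y":28,"z":0,"hand":1},{"ax":0,"ay":0,"az":0,"x":0,"y":28,"z":0,"hand":1},{"ax":0,"ay":0,"az":0,"x":0,"y":23,"z":0,"hand":1},{"ax":0,"ay":0,"az":0,"x":0,"y":12,"z":0,"hand":1}]' |head -1
python3 -m inch '[{"ax":0,"ay":0,"az":0,"x":0,"y":3,"z":0,"hand":1},{"ax":0,"ay":0,"az":0,"x":0,"y":0,"z":0,"hand":1},{"ax":0,"ay":0,"az":0,"x":0,"y":0,"z":0,"hand":1}]' |head -1; python3 st.py
python3 -m inch '[{"ax":0,"ay":0,"az":0,"x":0,"y":1.5,"z":0,"hand":1},{"ax":0,"ay":0,"az":0,"x":0,"y":0,"z":0,"hand":1}]' |head -1; python3 st.py
python3 -m inch '[{"ax":0,"ay":0,"az":0,"x":0,"y":1,"z":0,"hand":1},{"ax":0,"ay":0,"az":0,"x":0,"y":0,"z":0,"hand":1}]' |head -1; python3 st.py
```

```text
time: 24.63
time: 24.88
F [ 0.9  -0.41 -2.62] M [-0.083 -0.062  0.017] q6 -0.524 eff6 0.001 yaw 0.070 op 0.186 [ 0.4962 -0.1297  0.059 ]
time: 25.05
F [-0.03 -1.17 -4.16] M [ 0.02  -0.024 -0.026] q6 -0.524 eff6 0.000 yaw 0.070 op 0.186 [ 0.4962 -0.13    0.0577]
time: 25.22
F [-0.12  0.36 -4.11] M [ 0.053  0.073 -0.051] q6 -0.524 eff6 0.000 yaw 0.070 op 0.183 [ 0.4954 -0.1297  0.0558]
```

```bash
python3 -m inch '[{"ax":0,"ay":0,"az":0,"x":0,"y":2,"z":0,"hand":1},{"ax":0,"ay":0,"az":0,"x":0,"y":2,"z":0,"hand":1},{"ax":0,"ay":0,"az":0,"x":0,"y":0,"z":0,"hand":1},{"ax":0,"ay":0,"az":0,"x":0,"y":0,"z":0,"hand":1}]' |head -1; python3 st.py
python3 -m inch '[{"ax":0,"ay":0,"az":0,"x":0,"y":0.8,"z":0,"hand":1},{"ax":0,"ay":0,"az":0,"x":0,"y":0,"z":0,"hand":1}]' |head -1; python3 st.py
python3 -m inch '[{"ax":0,"ay":0,"az":0,"x":0,"y":0.8,"z":0,"hand":1},{"ax":0,"ay":0,"az":0,"x":0,"y":0,"z":0,"hand":1}]' |head -1; python3 st.py
```

```text
time: 25.55
F [ 0.07  1.07 -3.  ] M [-0.003 -0.029  0.03 ] q6 -0.524 eff6 0.000 yaw 0.070 op 0.187 [ 0.4948 -0.1294  0.0509]
time: 25.72
F [ 0.03  0.08 -3.17] M [-0.016  0.027  0.074] q6 -0.524 eff6 0.000 yaw 0.070 op 0.183 [ 0.495  -0.1295  0.0503]
time: 25.88
F [-1.   -1.05 -3.46] M [-0.057  0.01  -0.022] q6 -0.524 eff6 -0.000 yaw 0.070 op 0.187 [ 0.4951 -0.1295  0.0496]
```

```bash
python3 -m inch '[{"ax":0,"ay":0,"az":0,"x":0,"y":0.7,"z":0,"hand":1},{"ax":0,"ay":0,"az":0,"x":0,"y":0,"z":0,"hand":1}]' |head -1; python3 st.py
python3 -m inch '[{"ax":0,"ay":0,"az":0,"x":0,"y":0.6,"z":0,"hand":1},{"ax":0,"ay":0,"az":0,"x":0,"y":0,"z":0,"hand":1}]' |head -1; python3 st.py
```

```text
time: 26.05
F [-2.41  0.4   2.17] M [0.083 0.319 0.01 ] q6 -0.524 eff6 0.002 yaw 0.070 op 0.188 [ 0.4952 -0.1296  0.0495]
time: 26.22
F [-4.35  0.74  5.83] M [ 0.157  0.669 -0.012] q6 -0.524 eff6 0.001 yaw 0.070 op 0.187 [ 0.4953 -0.1296  0.0495]
```

Contact at 0.0495, as predicted. I'll release, rise and clear the view, then check numerically from the top camera.

```bash
python3 -m inch '[{"ax":0,"ay":0,"az":0,"x":0,"y":-0.5,"z":0,"hand":-0.3},{"ax":0,"ay":0,"az":0,"x":0,"y":0,"z":0,"hand":-0.3},{"ax":0,"ay":0,"az":0,"x":0,"y":0,"z":0,"hand":-0.3},{"ax":0,"ay":0,"az":0,"x":0,"y":-20,"z":0,"hand":-0.3},{"ax":0,"ay":0,"az":0,"x":0,"y":-40,"z":0,"hand":-0.3}]' |head -1
python3 -m inch '[{"ax":0,"ay":0,"az":0,"x":0,"y":-40,"z":0,"hand":-0.3},{"ax":0,"ay":0,"az":0,"x":0,"y":-40,"z":0,"hand":-0.3},{"ax":0,"ay":0,"az":0,"x":0,"y":-20,"z":30,"hand":-0.3},{"ax":0,"ay":0,"az":0,"x":0,"y":0,"z":38,"hand":-0.3},{"ax":0,"ay":0,"az":0,"x":0,"y":0,"z":38,"hand":-0.3}]' |head -1
python3 -m inch '[{"ax":0,"ay":0,"az":0,"x":0,"y":0,"z":38,"hand":-0.3},{"ax":0,"ay":0,"az":0,"x":0,"y":0,"z":38,"hand":-0.3},{"ax":0,"ay":0,"az":0,"x":0,"y":0,"z":38,"hand":-0.3},{"ax":0,"ay":0,"az":0,"x":0,"y":0,"z":38,"hand":-0.3},{"ax":0,"ay":0,"az":0,"x":0,"y":0,"z":38,"hand":-0.3}]' |head -1
python3 -m inch '[{"ax":0,"ay":0,"az":0,"x":0,"y":0,"z":38,"hand":-0.3},{"ax":0,"ay":0,"az":0,"x":0,"y":0,"z":38,"hand":-0.3},{"ax":0,"ay":0,"az":0,"x":0,"y":0,"z":38,"hand":-0.3},{"ax":0,"ay":0,"az":0,"x":0,"y":0,"z":38,"hand":-0.3},{"ax":0,"ay":0,"az":0,"x":0,"y":0,"z":0,"hand":-0.3}]'
cat > chk.py <<'E'
from h import *
np.set_printoptions(precision=4,suppress=True)
for n in("top","scene"):
    c=cam(n);hsv=cv2.cvtColor(c["img"],cv2.COLOR_RGB2HSV)
    m=cv2.inRange(hsv,(17,150,140),(28,255,255));k,_=cv2.findContours(m,0,2)
    for q in k:
        if cv2.contourArea(q)>60:
            b=cv2.boundingRect(q);M=cv2.moments(q);u,v=M["m10"]/M["m00"],M["m01"]/M["m00"]
            print(n,b,int(M["m00"]),[ray(c,u,v,z)[:2] for z in(.018,.035)])
    for nm,p in dict(A=(.495,-.13,.07),B=(.493,-.219,.07),C=(.5404,.0558,.082)).items():
        u,v=proj(c,p).round().astype(int);w=hsv[v-6:v+7,u-6:u+7]
        g=np.argwhere(w[...,1]<70);print(n,nm,(u,v),len(g),(g.mean(0)-6)[::-1] if len(g) else None)
E
python3 chk.py
```

```text
time: 26.63
time: 27.05
time: 27.47
time: 27.88
eef_pos: [0.4628, 0.3228, 0.209]
tcp_rot: [-0.706, -0.027, 0.026, 0.708]
contact_force: [-1.4, -0.5, -0.5]
opening: 0.65
top (399, 217, 23, 22) 388 [array([ 0.495 , -0.2158]), array([ 0.4936, -0.2123])]
top (368, 217, 23, 21) 388 [array([ 0.4973, -0.1287]), array([ 0.4958, -0.1263])]
top (301, 201, 25, 22) 429 [array([0.544 , 0.0572]), array([0.5419, 0.057 ])]
top (141, 201, 21, 15) 112 [array([0.5653, 0.5162]), array([0.5628, 0.5097])]
top (229, 88, 67, 59) 2491 [array([0.8241, 0.2031]), array([0.8182, 0.201 ])]
top A (np.int64(382), np.int64(226)) 28 [-0.9286  0.4286]
top B (np.int64(415), np.int64(227)) 33 [-2.0303 -0.5758]
top C (np.int64(313), np.int64(210)) 25 [0. 0.]
scene (508, 339, 14, 36) 106 [array([0.7925, 0.5607]), array([0.809 , 0.5581])]
scene (474, 330, 12, 33) 98 [array([0.7938, 0.4969]), array([0.8103, 0.496 ])]
scene (292, 278, 83, 63) 4277 [array([0.8187, 0.1991]), array([0.8345, 0.2059])]
scene (315, 216, 24, 17) 158 [array([0.526 , 0.0508]), array([0.5493, 0.0614])]
scene (241, 194, 50, 22) 404 [array([ 0.4991, -0.1709]), array([ 0.5231, -0.1547])]
scene (337, 44, 16, 17) 182 [array([-1.7283, -0.8109]), array([-1.647 , -0.7782])]
scene (354, 11, 6, 26) 99 [array([-3.2016, -1.2674]), array([-3.0824, -1.223 ])]
scene A (np.int64(276), np.int64(192)) 48 [0.375  3.1458]
scene B (np.int64(251), np.int64(186)) 47 [1. 3.]
scene C (np.int64(326), np.int64(209)) 53 [1.0566 1.1887]
```

Both placed units and unit C show up at the expected places, pinions above wheels. Handing in.

```bash
python3 -c "
from plant import sign_off,get_state
s=get_state();print(s['time'],s['contact_force']);print(sign_off())"
```

```text
27.9833 [-0.53919094 -0.49571164  0.19143856]
the job is handed in; nothing more can be done
None
```

I felt all three wheels, stood the two that drag in the walnut box, and handed the job in at 28 s of the 72 s allowed. `sign_off` gives no verdict, so I don't know how it was judged.

**Feeling:** I turned each wheel about 1.4 rad clockwise by its pinion. I count the units by position here, since the pictures don't show which carries which number.

| Unit | Torque while turning | Result |
|---|---|---|
| +y end of the block | about 0.15 N m | drags |
| Middle | about 0.17 N m | drags |
| -y end of the block | 0 ± 0.04 N m | runs free |

Turning in the air also read 0 ± 0.04 N m, so the drag readings are real.

**Placing:** Both dragging units went down in small steps. They touched the box floor within 0.1 mm of the predicted height, pressed with about 9 N.

**Last checks (top camera, numbers only):**
- **Boxed units:** they stand at about (0.495, -0.129) and (0.494, -0.216), well inside the walls, with each pinion top within 2 px (about 5 mm) of where it should be.
- **Free unit:** its pinion top is exactly where predicted, in its nest.
- **Scene camera:** it put the boxed pinion tops about 3 px lower in the picture than predicted. I took that as the coarse mask, not a tilt.
- **Robot:** it touched nothing at the end.

I did not re-measure the loupe or the pin vise at the end; the arm did not pass near them at bench height. The first move was refused for missing row keys, which cost one of the 12 pictures I was allowed to view. I had used all 12 by the second lift, so the last placing was checked by numbers alone.

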